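# Tip a watch carton onto the labelling plate

## Robot

A 6-joint arm with a two-finger parallel gripper is mounted at the origin on the work surface. World frame = base frame: x ahead of the robot, y to its left, z up, the work surface at z = 0. Lengths are in m, angles in rad, forces in N, time in s.
With the tool pointing down it reaches from about 0.4 to 0.825 m from the base axis. Payload 7 kg.
Tool frame: the origin (TCP) lies at the very end of the fingers, on their centre line; the grasp point (between the pads) lies 19 mm behind it; z points along the fingers, x is the direction in which the jaws open and shut, and the axes are right-handed (so a half turn about z gives the same grasp; the last joint's range is limited). The gripper opens to 88 mm and grips with 3 to 60 N. Pads are 19 mm wide; open, the fingers measure 130 mm over their backs; the gripper's body (78 mm by 193 mm) begins 47 mm behind the grasp point.
Start: joints at [1.513, 0.359, 0.012, 0, -1.224, -0.288], TCP at [0.229, 0.635, 0.227] pointing down, gripper open.
Joint ranges: [-3.07, 3.07], [-1.43, 2.12], [-1.02, 1.25], [-3.03, 1.67], [-3.05, -0], [-3.03, 3.03]. Speed limits (rad/s): [2.39, 2.39, 3.01, 3.14, 3.14, 3.14].

## Interface

Orientations are given as [roll, pitch, yaw] about the fixed x, y, z axes, in that order (R = Rz(yaw) Ry(pitch) Rx(roll)).
In Python, from station import telemetry, grab_frame, arm, regions_of, pinpoint gives the robot as it stands. The module is installed in compiled form; this text tells all that it offers.
- The arm moves only by the shell command python3 -m inch 'ROWS' [FORCE]. ROWS is text: rows parted by semicolons, each of 7 numbers parted by spaces: the opening, from 0 (shut) to 1 (fully open), then the shift along the world's x, y, z in cm, then the turn, a rotation vector about the world's x, y, z in degrees. A call has 1 to 12 rows; each row is the pose to reach, as a shift and turn from the pose measured when the call began; what a row does not reach only later rows make up. A row lasts 1/8 s, in which the tool goes at most 62.5 mm and 10.7 degrees, less where a joint would pass 70% of its speed; a pose out of reach is approached as far as the arm can. A call with a gripper value outside its range is refused whole. The fingers move at their own pace and stop on an object; FORCE is the grip in N (left out, the last holds). Time passes only in rows, so rows that repeat a pose let the fingers close. It gives the time, the measured TCP pose, the force and the opening at its end, in the units of the state.
- telemetry.get_state(): the state, without advancing time (a new reading comes with each control period).
- grab_frame(name): name is "scene" or "side" or "wrist"; returns a dict with "pixels" (384x512x3 uint8, red, green, blue), "fx", "fy", "cx", "cy" (pixels), "dist_coeffs" ([k1, k2, p1, p2, k3] as OpenCV has them; the pictures are not rectified), "R" (3x3) and "t" (3): a world point X has camera coordinates R X + t. Camera axes: x right, y down, z forward; pixel columns grow to the right and rows downward; lengths in m; the calibration is good to about 2 mm. A picture is of the moment at which its call begins. There is no depth.
- arm.job_done(): hands the job in, once; it reports no verdict.
Trained networks look in the newest picture that a camera, given by its name, has taken for a name from the list of things; names that differ only in an ending like _2 or _b are one class to them, and where a whole thing is asked for, a point or a joint stands for the part that bears it (a point fixed in the world has none). Each returns a list of dicts, best first, with "p" (0 to 1); they miss things now and then, are a little off and sometimes report something else, mostly with a low value. They report only what shows in the picture. A call takes as long as a camera call. They do not tell look-alikes from the thing itself.
- regions_of(camera, name): "pixels" (384x512 bool, what is visible of it) and "bbox" ([left, top, right, bottom] in pixels, round what is visible of it).
- pinpoint(camera, name): "location" ([column, row] in pixels: a listed point, or the origin of a listed thing).
The state is a dict: "t": time; "q": joint angles; "qd": joint speeds; "joint_efforts": joint torques, N m; "eef_pos": TCP position; "ee_rot": TCP orientation; "force": force on the tool from outside, world axes, zero at the start; "moment": the same for the moment, N m; "width": finger opening in m.
Only numpy, scipy, OpenCV 4.12 (cv2) and the standard library are available. Lean on these libraries where they do the work, as an engineer would, in place of code of your own. Each camera call takes 0.05 s, during which the arm holds its last target. There are 200 camera calls.

## Task

The white watch carton stands on end on the grey labelling plate. With the fingers, push it high up on its orange-label side so that it topples towards the stop bar and lands flat inside the green outline, label up; then push it along by its foot end until its top end rests squarely against the red stop bar, with the whole carton inside the outline. Only push it: do not grip or lift it, and leave the blue carton, the jar and the dial trays where they are.

Things in the scene. Friction and masses are not known exactly. Their poses are not given: they have to be found in the camera images.
- plate: Flat grey labelling plate fixed to the bench, 345 x 190 mm, its top 6 mm above the bench. Origin on the bench; x points along the plate towards the stop bar, y to its left, z up. It spans x -195 to +150 mm, y -95 to +95 mm. The green painted outline on it (no height) encloses x -110 to +120 mm, y -75 to +75 mm; the stop bar closes its far end. Place and heading vary.
- stop (a point): Red stop bar fixed across the plate; this point is the middle of the top edge of its face towards the carton, at plate x = +120 mm. The bar is 24 mm thick (along x), 170 mm long (along y), its top 32 mm above the bench.
- carton: Rigid white carton, 45 mm thick (its x), 90 wide (y), 150 tall (z), 0.18 to 0.33 kg, orange label on its -x face. Origin: centre of its foot end. It starts upright on the plate, its x within 6 degrees of the plate's x, far foot edge 15 to 55 mm inside the outline's near line. Toppled over that edge it lies label up, its z along the plate's +x, 25 to 65 mm short of the stop, and slides like cardboard.
- carton_toe (a point): Middle of the carton's far (+x) foot edge, about which it topples; 22.5 mm from the carton's origin along its x.
- carton_head (a point): Centre of the carton's top end face, 150 mm from the origin along the carton's z. This end must come against the stop bar.
- carton_label (a point): Centre of the orange-label (-x) face, 22.5 mm from the carton's origin along -x and 75 mm along z. This face is pushed, and faces up at the end.
- spare: Bystander: blue carton with a yellow label, 45 x 90 x 150 mm, standing on the bench on the plate's left (+y) side. Origin at the centre of its underside. Leave it alone.
- jar: Bystander: white round jar with a blue cap, 56 mm diameter, 85 mm tall, on the bench on the plate's left (+y) side. Origin at the centre of its underside. Leave it alone.
- dial_trays: Bystander: stack of white trays with watch dials, 100 x 140 x 50 mm, on the bench on the plate's right (-y) side. Origin at the centre of its underside. Leave it alone.
There are look-alikes about, which are no part of the job. Leave any black look-alike of the carton alone.

How it is judged:
On the way:
1. the carton has toppled and lies flat, label up, inside the outline (height (world z) of carton_label above 0.044 m and height (world z) of carton_head below 0.036 m and angle between carton's own z axis and vertical between 1.5 and 1.64 rad and y of carton_head in the frame of plate between -0.03 and 0.03 m and y of carton in the frame of plate between -0.03 and 0.03 m and x of carton_toe in the frame of plate above -0.115 m), for 0.2 s.
At the end, for the whole second after the job is handed in: The carton lies flat on the plate with its label up, the centre of its top end within 5 mm of the stop bar's face, square to it within 0.08 rad, both ends centred within 30 mm of the plate's centre line (so inside the outline), at rest (height (world z) of carton_label above 0.044 m and height (world z) of carton_head below 0.036 m and angle between carton's own z axis and vertical between 1.5 and 1.64 rad and y of carton_head in the frame of plate between -0.03 and 0.03 m and y of carton in the frame of plate between -0.03 and 0.03 m and x of carton_head in the frame of plate between 0.115 and 0.125 m and angle between the z axis of carton and the x axis of plate, either way round below 0.08 rad and linear speed of carton below 0.01 m/s); the robot touches nothing.
It fails at once if the carton's far foot edge came more than 20 mm off the plate (lifted, or tipped the wrong way) (height (world z) of carton_toe above 0.026 m).
It fails at once if a bystander (blue carton, jar or dial trays) was moved by more than 15 mm (distance of any of spare, jar, dial_trays from where it was at the start of the episode above 0.015 m).
It also fails if it takes over 45 s, if anything falls off the work surface, if the arm or the gripper's body presses on something with over 40 N, if the wrist force passes 120 N, or if a joint passes its speed limit or range.

## Working session

There is one attempt and no reset: what is moved stays moved. The work goes in short steps, Python scripts to look and compute and a shell command to move; the robot and the scene stay as the last step left them, time stands still between calls to the robot, and variables do not carry over. Pictures are saved under pics/ and viewed, about 8 in all and at most 12, crops included, and the job is handed in when it is done.

```bash
mkdir -p pics; cat > h.py <<'E'
import numpy as np, cv2
from station import telemetry, grab_frame, arm, regions_of, pinpoint
def ray(f,px):
    K=np.array([[f['fx'],0,f['cx']],[0,f['fy'],f['cy']],[0,0,1]])
    u=cv2.undistortPoints(np.array([[px]],float),K,np.array(f['dist_coeffs'],float))[0,0]
    R=np.array(f['R']);t=np.array(f['t']); return -R.T@t, R.T@np.array([u[0],u[1],1])
def onz(f,px,z):
    c,d=ray(f,px); return c+d*(z-c[2])/d[2]
def proj(f,X):
    K=np.array([[f['fx'],0,f['cx']],[0,f['fy'],f['cy']],[0,0,1]])
    return cv2.projectPoints(np.array(X,float).reshape(-1,3),cv2.Rodrigues(np.array(f['R']))[0],np.array(f['t'],float),K,np.array(f['dist_coeffs'],float))[0][:,0]
def tri(fs,ps):
    A=np.zeros((3,3));b=np.zeros(3)
    for f,p in zip(fs,ps):
        c,d=ray(f,p);d/=np.linalg.norm(d);M=np.eye(3)-np.outer(d,d);A+=M;b+=M@c
    return np.linalg.solve(A,b)
def save(f,n): cv2.imwrite(f'pics/{n}.png',cv2.cvtColor(f['pixels'],cv2.COLOR_RGB2BGR))
E
python3 - <<'E'
from h import *
s=telemetry.get_state();print(s['t'],s['eef_pos'],s['ee_rot'])
fs={}
for c in('scene','side'):
    f=fs[c]=grab_frame(c)
    for n in('plate','stop','carton','carton_toe','carton_head','carton_label','spare','jar','dial_trays'):
        print(c,n,[(round(d['p'],2),np.round(d['location'],1).tolist()) for d in pinpoint(c,n)[:3]])
im=np.hstack([cv2.resize(fs[c]['pixels'],(512,384)) for c in fs])
save({'pixels':np.vstack([cv2.resize(fs[c]['pixels'],(400*1,300)) for c in fs])},'a'); 
import pickle;pickle.dump(fs,open('fs.pkl','wb'))
save(fs['scene'],'scene1');save(fs['side'],'side1')
print(telemetry.get_state()['t'])
E
```

```text
0.0 [0.22866453 0.63457022 0.22562828] [-3.14144001e+00 -1.64603380e-03 -1.91674904e+00]
scene plate [(0.7, [237.0, 240.8]), (0.69, [206.5, 195.0]), (0.41, [209.0, 183.5])]
scene stop [(0.78, [270.9, 263.3])]
scene carton [(0.75, [323.2, 177.9]), (0.74, [187.8, 162.6]), (0.73, [137.3, 195.6])]
scene carton_toe [(0.97, [141.9, 198.1]), (0.94, [130.8, 231.9]), (0.78, [319.0, 169.0])]
scene carton_head [(0.96, [207.5, 184.9]), (0.82, [126.7, 164.5]), (0.73, [120.0, 205.9])]
scene carton_label [(0.94, [128.1, 172.0]), (0.83, [328.5, 169.2]), (0.77, [182.7, 148.4])]
scene spare [(0.58, [301.1, 220.1])]
scene jar [(0.97, [282.0, 194.9])]
scene dial_trays [(0.85, [180.7, 286.6])]
side plate [(0.75, [280.8, 216.5])]
side stop [(0.89, [289.6, 181.2])]
side carton [(0.79, [221.3, 318.4]), (0.77, [304.6, 336.0]), (0.75, [349.1, 304.9])]
side carton_toe [(0.91, [276.1, 239.9]), (0.67, [164.7, 192.9]), (0.57, [343.8, 313.3])]
side carton_head [(0.95, [161.2, 151.2]), (0.91, [278.7, 216.5]), (0.87, [214.9, 291.2])]
side carton_label [(0.93, [270.4, 236.1]), (0.93, [361.4, 281.1]), (0.86, [171.5, 170.8])]
side spare [(0.8, [230.2, 184.9])]
side jar [(0.9, [217.7, 209.8]), (0.39, [281.0, 216.6])]
side dial_trays [(0.84, [352.7, 234.8]), (0.7, [292.5, 176.9])]
1.0
```

View pics/scene1.png

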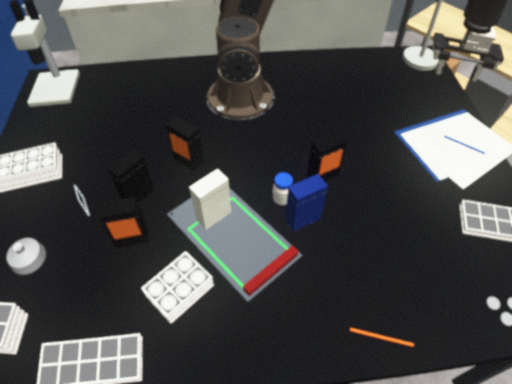

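View pics/side1.png

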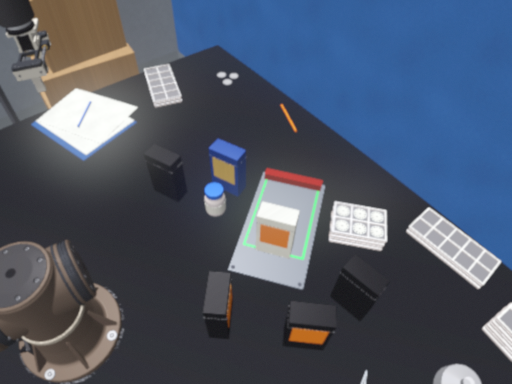

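The white carton stands at about (210,198) in scene and (277,233) in side. The red bar is at (271,268) in scene and (293,180) in side, the trays are at (178,285) in scene, and the jar and blue carton are at (283,188) and (306,202). Next I'll fit the plate and carton poses to the masks.

```bash
cat > fit.py <<'E'
from h import *
from scipy.optimize import minimize
from scipy.spatial import cKDTree
def w(p,X):
    c,s=np.cos(p[2]),np.sin(p[2]);X=np.array(X,float);return np.c_[p[0]+c*X[:,0]-s*X[:,1],p[1]+s*X[:,0]+c*X[:,1],X[:,2]]
def hullmask(f,X):
    m=np.zeros((384*4,512*4),np.uint8);h=cv2.convexHull((proj(f,X)*4+1.5).round().astype(np.int32));cv2.fillConvexPoly(m,h,1)
    return cv2.resize(m.astype(np.float32),(512,384),interpolation=cv2.INTER_AREA)
def box(x0,x1,y0,y1,z0,z1): return [(x,y,z) for x in(x0,x1) for y in(y0,y1) for z in(z0,z1)]
def fitmask(p0,items,step=(.02,.02,.1)):  # items: (frame, mask, boxcorners)
    def cost(p): return np.mean([1-(np.minimum(a:=hullmask(f,w(p,X)),m).sum()/np.maximum(a,m).sum()) for f,m,X in items])
    best=None
    for k in(1,.3):
        r=minimize(cost,p0,method='Nelder-Mead',options=dict(initial_simplex=np.vstack([p0]+[np.array(p0)+np.eye(3)[i]*step[i]*k for i in range(3)]),xatol=1e-4,fatol=1e-4));p0=r.x
    return r
E
python3 - <<'E'
from fit import *
import pickle
fs=pickle.load(open('fs.pkl','rb'))
a,b=fs['scene'],fs['side']
# masks by regions
box_red={};
for c in fs:
    h=cv2.cvtColor(fs[c]['pixels'],cv2.COLOR_RGB2HSV)
    box_red[c]=(((h[...,0]<6)|(h[...,0]>172))&(h[...,1]>150)&(h[...,2]>70))
    n,l,st,ce=cv2.connectedComponentsWithStats(box_red[c].astype(np.uint8));i=1+st[1:,4].argmax();box_red[c]=(l==i).astype(np.float32);print(c,'red',st[i],ce[i])
    M={}
M={}
for c in fs:
    for n in('plate','carton','spare','jar','dial_trays'):
        for d in regions_of(c,n)[:6]:
            print(c,n,round(d['p'],2),np.round(d['bbox']).tolist(),int(d['pixels'].sum())); M.setdefault((c,n),[]).append(d)
pickle.dump((M,box_red),open('M.pkl','wb'))
s0=tri([a,b],[(270.9,263.3),(289.6,181.2)]);pl=tri([a,b],[(237,240.8),(280.8,216.5)]);print(s0,pl)
for n,p,q in(('jar',(282,194.9),(217.7,209.8)),('spare',(301.1,220.1),(230.2,184.9)),('tr',(180.7,286.6),(352.7,234.8))):print(n,tri([a,b],[p,q]))
d=s0-pl;p0=[pl[0],pl[1],np.arctan2(d[1],d[0])]
r=fitmask(p0,[(fs[c],box_red[c],box(.12,.144,-.085,.085,.006,.032)) for c in fs]);print('plate',p0,r.x,r.fun)
E
```

```text
scene red [244 246  55  48 645] [270.74418605 269.55658915]
side red [266 169  56  17 342] [293.38888889 177.06725146]
scene plate 0.93 [171.0, 191.0, 299.0, 300.0] 6397
scene carton 0.97 [308.0, 133.0, 342.0, 182.0] 1374
scene carton 0.95 [168.0, 119.0, 204.0, 173.0] 1346
scene carton 0.84 [108.0, 154.0, 154.0, 200.0] 1565
scene carton 0.71 [99.0, 198.0, 146.0, 249.0] 1804
scene carton 0.7 [187.0, 167.0, 228.0, 230.0] 1752
scene spare 0.71 [282.0, 175.0, 329.0, 230.0] 1712
scene jar 0.61 [272.0, 172.0, 292.0, 204.0] 498
scene jar 0.37 [189.0, 171.0, 228.0, 229.0] 1736
scene dial_trays 0.83 [140.0, 251.0, 213.0, 322.0] 2673
side plate 0.59 [224.0, 166.0, 323.0, 288.0] 5917
side carton 0.92 [279.0, 303.0, 338.0, 352.0] 2153
side carton 0.74 [257.0, 203.0, 299.0, 261.0] 1929
side carton 0.6 [144.0, 145.0, 188.0, 199.0] 1682
side carton 0.59 [330.0, 255.0, 388.0, 323.0] 2203
side carton 0.55 [203.0, 268.0, 234.0, 339.0] 1732
side spare 0.74 [257.0, 204.0, 303.0, 259.0] 1878
side spare 0.61 [209.0, 140.0, 248.0, 195.0] 1577
side jar 0.68 [208.0, 183.0, 228.0, 216.0] 649
side dial_trays 0.61 [330.0, 201.0, 389.0, 255.0] 2257
[0.68143134 0.03077288 0.02197987] [ 5.92107266e-01 -4.53672398e-02 -5.82899465e-04]
jar [0.46045584 0.08579462 0.00418079]
spare [0.54454779 0.13434131 0.00074126]
tr [ 0.7116906  -0.20147722 -0.00734345]
plate [np.float64(0.5921072655035842), np.float64(-0.04536723981369304), np.float64(0.7058875394762177)] [ 0.58857097 -0.04617083  0.63505154] 0.37261825799942017
```

```bash
python3 - <<'E'
from fit import *
import pickle
fs=pickle.load(open('fs.pkl','rb'));M,_=pickle.load(open('M.pkl','rb'))
# green outline chamfer (one common fit, both cameras)
L=lambda a,b:np.linspace(a,b,80)
path=np.vstack([L((.12,.075,.006),(-.11,.075,.006)),L((-.11,.075,.006),(-.11,-.075,.006)),L((-.11,-.075,.006),(.12,-.075,.006))])
G={}
for c in fs:
    h=cv2.cvtColor(fs[c]['pixels'],cv2.COLOR_RGB2HSV);m=(h[...,0]>40)&(h[...,0]<80)&(h[...,1]>90)&(h[...,2]>60)
    n,l,st,_=cv2.connectedComponentsWithStats(m.astype(np.uint8));G[c]=np.argwhere(m)[:,::-1];
    x0,y0,x1,y1=M[c,'plate'][0]['bbox'];g=G[c];G[c]=g[(g[:,0]>x0)&(g[:,0]<x1)&(g[:,1]>y0)&(g[:,1]<y1)];print(c,len(G[c]))
for cs in(['scene','side'],['scene'],['side']):
    cost=lambda p:np.mean([np.minimum(cKDTree(proj(fs[c],w(p,path))).query(G[c])[0],8).mean() for c in cs])
    def both(p0): return minimize(cost,p0,method='Nelder-Mead',options=dict(initial_simplex=[p0,np.add(p0,[.02,0,0]),np.add(p0,[0,.02,0]),np.add(p0,[0,0,.1])],xatol=1e-4,fatol=1e-4))
    r=min((both([.592,-.045,y]) for y in(.63,.7,.78)),key=lambda r:r.fun);print(cs,r.x,r.fun)
    if len(cs)==2:P=r.x
pc=w(P,[(-.09,0,0)])[0]
it=[('scene',M['scene','carton'][4]),('side',M['side','carton'][1])]
X=box(-.0225,.0225,-.045,.045,.006,.156)
for s in(it,it[:1],it[1:]):
    r=fitmask([pc[0],pc[1],P[2]],[(fs[c],d['pixels'].astype(np.float32),X) for c,d in s]);print('carton',r.x,r.fun)
    d=r.x-P;R=np.array([[np.cos(P[2]),np.sin(P[2])],[-np.sin(P[2]),np.cos(P[2])]]);print(' in plate',R@d[:2],d[2])
    if len(s)==2:C=r.x
np.save('PC.npy',[P,C])
big=[]
for c in fs:
    im=cv2.resize(fs[c]['pixels'],None,fx=3,fy=3,interpolation=cv2.INTER_CUBIC)
    dr=lambda X,col:cv2.polylines(im,[(proj(fs[c],X)*3+1).round().astype(np.int32)],False,col,1)
    dr(w(P,path),(255,0,255));dr(w(P,[(-.195,-.095,.006),(-.195,.095,.006),(.15,.095,.006),(.15,-.095,.006),(-.195,-.095,.006)]),(255,255,0))
    dr(w(P,[(.12,-.085,.032),(.12,.085,.032),(.144,.085,.032),(.144,-.085,.032),(.12,-.085,.032)]),(0,255,255))
    for z in(.006,.156):dr(w(C,[(-.0225,-.045,z),(-.0225,.045,z),(.0225,.045,z),(.0225,-.045,z),(-.0225,-.045,z)]),(255,0,0))
    x0,y0=(160,160) if c=='scene' else (215,155)
    big.append(im[y0*3:y0*3+450,x0*3:x0*3+400 if 0 else x0*3+390])
save({'pixels':np.hstack(big)},'fit')
E
```

```text
scene 548
side 305
['scene', 'side'] [ 0.58899557 -0.05071068  0.64404469] 1.13477735803238
['scene'] [ 0.5886422  -0.05046088  0.6434368 ] 1.2036132924127076
['side'] [ 0.58968354 -0.05075781  0.64358744] 1.0509560424070923
carton [ 0.51114354 -0.10920396  0.65565159] 0.032823145389556885
 in plate [-9.73776195e-02 -3.04732640e-05] 0.01160690205460646
carton [ 0.51118794 -0.10971569  0.63530653] 0.03181260824203491
 in plate [-0.09764937 -0.00046635] -0.008738165064949732
carton [ 0.51164334 -0.10850667  0.63335688] 0.02786266803741455
 in plate [-0.09655927  0.00022703] -0.010687815669595757
```

View pics/fit.png

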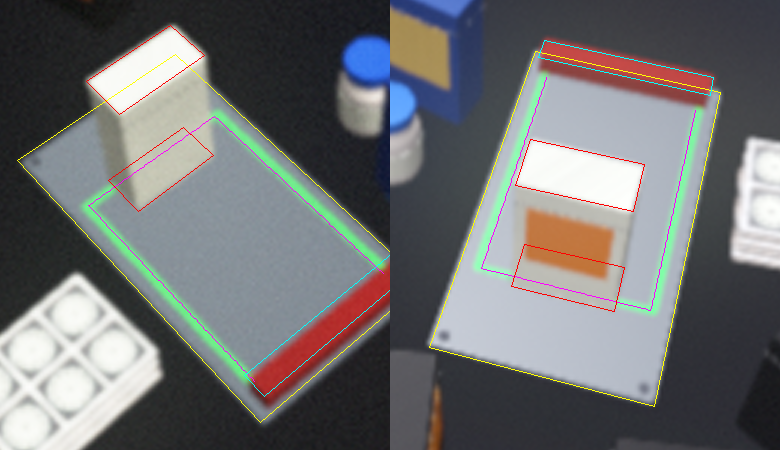

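The overlay matches the picture. The plate's yaw is 36.9°, and the carton stands square and centred with its toe at plate x of about -0.075. I'll move the arm up behind it, high and turned square to the plate, and locate the black look-alikes.

```bash
python3 - <<'E'
from fit import *
import pickle
fs=pickle.load(open('fs.pkl','rb'));P,C=np.load('PC.npy')
R=np.array([[np.cos(P[2]),np.sin(P[2])],[-np.sin(P[2]),np.cos(P[2])]])
for px in((187.8,165),(137,195.6),(126,240),(323,178)):
    x=onz(fs['scene'],px,0);print(px,x.round(3),'plate',(R@(x[:2]-P[:2])).round(3))
s=telemetry.get_state()
for u in(-.165,-.13):
    t=P[:2]+R.T@[u,0];print(u,t,(t-s['eef_pos'][:2])*100)
E
python3 -m inch '0.4 22 -28 2 0 0 -10;0.4 22 -28 2 0 0 -20;0.4 22 -28 2 0 0 -30;0.4 22 -28 2 0 0 -40;0.4 22 -28 2 0 0 -50;0.4 22 -28 2 0 0 -60;0.4 22.8 -60 2 0 0 -70;0.4 22.8 -60 2 0 0 -80;0.4 22.8 -60 2 0 0 -90;0.4 22.8 -60 2 0 0 -100;0.4 22.8 -60 2 0 0 -110;0.4 22.8 -60 2 0 0 -120'
```

```text
(187.8, 165) [ 0.312 -0.183  0.   ] plate [-0.301  0.06 ]
(137, 195.6) [ 0.417 -0.332 -0.   ] plate [-0.307 -0.122]
(126, 240) [ 0.566 -0.35   0.   ] plate [-0.198 -0.225]
(323, 178) [0.402 0.223 0.   ] plate [0.015 0.332]
-0.165 [ 0.4570494  -0.14978242] [ 22.82262432 -78.47836713]
-0.13 [ 0.48503798 -0.1287672 ] [ 25.62148239 -76.37684541]
t: 3.0
eef_pos: [0.4563, 0.0318, 0.247]
ee_rot: [3.141, 0.0, 2.262]
force: [0.1, 0.3, 0.1]
width: 0.0351
```

```bash
python3 -m inch '0.4 0 -6 0 0 0 -2.7;0.4 0 -12 0 0 0 -2.7;0.4 0 -18.2 0 0 0 -2.7;0.4 0 -18.2 0 0 0 -2.7;0.4 0 -18.2 -4 0 0 -2.7;0.4 0 -18.2 -8 0 0 -2.7;0.4 0 -18.2 -11.7 0 0 -2.7;0.4 0 -18.2 -11.7 0 0 -2.7'
python3 - <<'E'
from fit import *
P,C=np.load('PC.npy');R=np.array([[np.cos(P[2]),np.sin(P[2])],[-np.sin(P[2]),np.cos(P[2])]])
s=telemetry.get_state();print(R@(s['eef_pos'][:2]-P[:2]),s['ee_rot'][2]-np.pi/2)
f=grab_frame('side');g=grab_frame('scene')
save({'pixels':np.hstack([f['pixels'][100:350,150:450],g['pixels'][80:330,100:400]])},'b')
E
```

```text
t: 4.0
eef_pos: [0.4545, -0.1496, 0.1281]
ee_rot: [-3.138, -0.003, 2.216]
force: [0.2, 0.5, 0.7]
width: 0.0351
[-0.16695734  0.00166694] 0.6449969525309371
```

View pics/b.png

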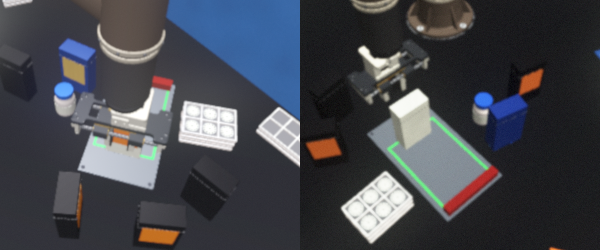

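The fingers are behind the carton (scene crop about (385,90)), at label-side height and clear of everything. Now the topple push along (0.8, 0.6).

```bash
python3 -m inch '0.4 1.6 1.2 0 0 0 0;0.4 2.4 1.8 0 0 0 0;0.4 2.8 2.1 0 0 0 0;0.4 3.2 2.4 0 0 0 0;0.4 3.6 2.7 0 0 0 0;0.4 4.0 3.0 0 0 0 0;0.4 4.4 3.3 0 0 0 0;0.4 4.8 3.6 0 0 0 0;0.4 5.2 3.9 0 0 0 0;0.4 5.6 4.2 0 0 0 0;0.4 6.0 4.5 0 0 0 0;0.4 6.4 4.8 0 0 0 0'
python3 - <<'E'
from fit import *
f=grab_frame('side');g=grab_frame('scene')
save({'pixels':np.hstack([f['pixels'][100:350,150:450],g['pixels'][80:330,100:400]])},'c')
E
```

```text
t: 5.6
eef_pos: [0.5213, -0.1016, 0.131]
ee_rot: [3.141, 0.001, 2.217]
force: [-1.1, 0.8, -0.0]
width: 0.0351
```

View pics/c.png

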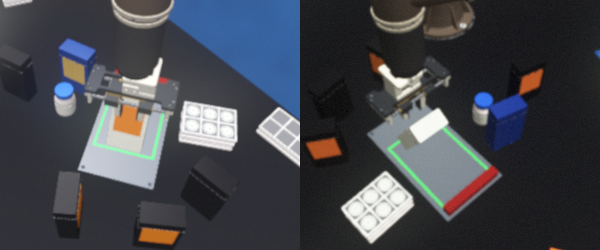

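The carton is tilted and leaning towards the bar, with its top end at about (432,125) in the scene crop. I'll keep pushing, then back off.

```bash
python3 -m inch '0.4 0.4 0.3 0 0 0 0;0.4 0.8 0.6 0 0 0 0;0.4 1.2 0.9 0 0 0 0;0.4 1.6 1.2 0 0 0 0;0.4 1.6 1.2 0 0 0 0;0.4 1.6 1.2 0 0 0 0;0.4 -1.6 -1.2 0 0 0 0;0.4 -3.2 -2.4 0 0 0 0;0.4 -4.8 -3.6 0 0 0 0;0.4 -4.8 -3.6 0 0 0 0'
python3 - <<'E'
from fit import *
P,C=np.load('PC.npy');R=np.array([[np.cos(P[2]),np.sin(P[2])],[-np.sin(P[2]),np.cos(P[2])]])
s=telemetry.get_state();print('tcp',R@(s['eef_pos'][:2]-P[:2]))
F={c:grab_frame(c) for c in('side','scene')}
items=[]
pc=w(P,[(0,0,0)])[0]
for c in F:
    for d in regions_of(c,'carton')+regions_of(c,'carton_head'):
        u=proj(F[c],[(pc[0],pc[1],.03)])[0];y,x=np.argwhere(d['pixels']).mean(0)
        if np.hypot(x-u[0],y-u[1])<25: items.append((F[c],d['pixels'].astype(np.float32),box(0,.15,-.045,.045,.006,.051)));print(c,d['p'],d['bbox']);break
for it in(items,items[:1],items[1:]):
    if it:
        r=fitmask([*w(P,[(-.075,0,0)])[0][:2],P[2]],it);print(R@(r.x[:2]-P[:2]),r.x[2]-P[2],r.fun)
    h=r.x-P
save({'pixels':np.hstack([F['side']['pixels'][100:350,150:450],F['scene']['pixels'][80:330,100:400]])},'d')
E
```

```text
t: 6.95
eef_pos: [0.4727, -0.1383, 0.1313]
ee_rot: [3.14, 0.001, 2.216]
force: [0.5, -0.5, 0.3]
width: 0.0349
tcp [-0.14561338 -0.00021479]
side 0.53 [265.9, 222.8, 292.4, 246.2]
scene 0.82 [205.1, 202.6, 266.7, 268.4]
[-0.06881341  0.00021434] -0.020010123407671943 0.4729386568069458
[-0.07305037 -0.00950618] 0.1140373156721537 0.9032150506973267
[-0.06976041  0.00068007] -0.025256614914465625 0.04150587320327759
```

View pics/d.png

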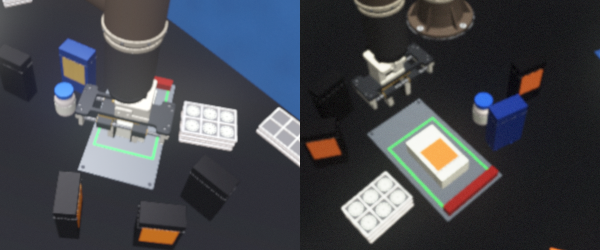

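The carton is toppled label up at about (437,153) in the scene crop, centred, with roughly 40 mm left to the bar. I'll lower behind the foot and push slowly.

```bash
python3 -m inch '0.4 0 0 -4 0 0 0;0.4 0 0 -8 0 0 0;0.4 0 0 -10.3 0 0 0;0.4 0 0 -10.3 0 0 0;0.4 2.4 1.8 -10.3 0 0 0;0.4 4.4 3.3 -10.3 0 0 0;0.4 4.8 3.6 -10.3 0 0 0;0.4 5.2 3.9 -10.3 0 0 0;0.4 5.6 4.2 -10.3 0 0 0;0.4 6.0 4.5 -10.3 0 0 0;0.4 6.4 4.8 -10.3 0 0 0;0.4 6.8 5.1 -10.3 0 0 0'
python3 -m inch '0.4 0.4 0.3 0 0 0 0;0.4 0.8 0.6 0 0 0 0;0.4 0.8 0.6 0 0 0 0'
python3 - <<'E'
from fit import *
P,C=np.load('PC.npy');R=np.array([[np.cos(P[2]),np.sin(P[2])],[-np.sin(P[2]),np.cos(P[2])]])
s=telemetry.get_state();print('tcp',R@(s['eef_pos'][:2]-P[:2]),s['ee_rot'][2]-np.pi/2-P[2],s['force'])
g=grab_frame('scene')
for d in regions_of('scene','carton'):
    y,x=np.argwhere(d['pixels']).mean(0)
    if 215<x<265 and 205<y<265:
        r=fitmask([*w(P,[(-.04,0,0)])[0][:2],P[2]],[(g,d['pixels'].astype(np.float32),box(0,.15,-.045,.045,.006,.051))]);print(d['p'],R@(r.x[:2]-P[:2]),r.x[2]-P[2],r.fun)
save({'pixels':cv2.resize(g['pixels'][180:310,160:320],None,fx=4,fy=4,interpolation=cv2.INTER_CUBIC)},'e')
E
```

```text
t: 8.75
eef_pos: [0.5421, -0.0863, 0.028]
ee_rot: [3.141, 0.001, 2.217]
force: [-2.2, -1.2, 3.3]
width: 0.0349
t: 9.12
eef_pos: [0.5509, -0.0798, 0.0279]
ee_rot: [3.14, 0.001, 2.217]
force: [-0.1, 0.7, -0.3]
width: 0.0349
tcp [-0.04793694 -0.00040377] 0.0025608620837163087 [-0.0861243   0.68811188 -0.34375065]
0.61 [-0.03658053 -0.00117907] 0.005485813589900412 0.05307382345199585
```

View pics/e.png

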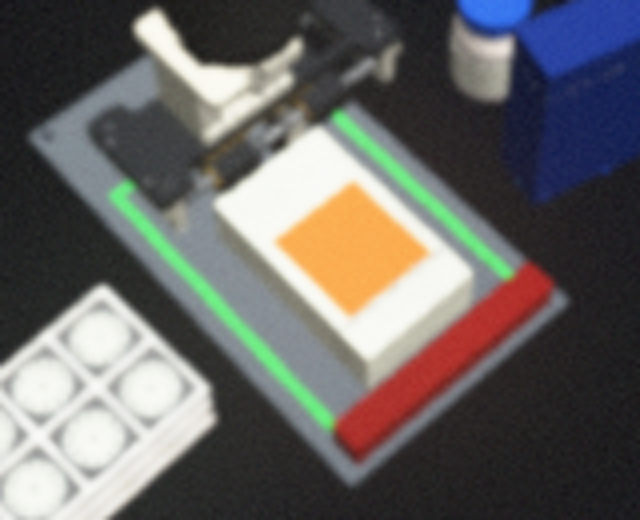

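The carton is square and aligned, with its head edge (420,330) a few mm short of the bar. I'll push gently in small steps and watch the force.

```bash
python3 -m inch '0.4 0.16 0.12 0 0 0 0;0.4 0.32 0.24 0 0 0 0;0.4 0.4 0.3 0 0 0 0;0.4 0.48 0.36 0 0 0 0'; python3 -m inch '0.4 0.12 0.09 0 0 0 0;0.4 0.24 0.18 0 0 0 0'; python3 -m inch '0.4 0.12 0.09 0 0 0 0;0.4 0.24 0.18 0 0 0 0'
```

```text
t: 9.72
eef_pos: [0.5553, -0.0764, 0.0279]
ee_rot: [3.14, 0.001, 2.217]
force: [-1.8, -0.8, 0.8]
width: 0.0353
t: 9.98
eef_pos: [0.5578, -0.0746, 0.0279]
ee_rot: [3.14, 0.001, 2.217]
force: [-1.2, -1.5, 1.0]
width: 0.0351
t: 10.22
eef_pos: [0.559, -0.0735, 0.0279]
ee_rot: [-3.14, 0.001, 2.217]
force: [-6.6, -8.3, 8.2]
width: 0.0353
```

Force jumped to about 10 N, and TCP plate x is about -0.038, as expected with the carton seated. I'll back straight off, raise and check.

```bash
python3 -m inch '0.4 0.04 0.03 0 0 0 0;0.4 -0.8 -0.6 0 0 0 0;0.4 -2.4 -1.8 0 0 0 0;0.4 -5.6 -4.2 0 0 0 0;0.4 -6.4 -4.8 4 0 0 0;0.4 -6.4 -4.8 10 0 0 0;0.4 -6.4 -4.8 14 0 0 0;0.4 -6.4 -4.8 14 0 0 0'
python3 - <<'E'
from fit import *
P,C=np.load('PC.npy');R=np.array([[np.cos(P[2]),np.sin(P[2])],[-np.sin(P[2]),np.cos(P[2])]])
g=grab_frame('scene')
print('head px',[(round(d['p'],2),np.round(d['location'],1).tolist(),(R@(onz(g,d['location'],.0285)[:2]-P[:2])).round(4)) for d in pinpoint('scene','carton_head')[:5]])
for d in regions_of('scene','carton'):
    y,x=np.argwhere(d['pixels']).mean(0)
    if 215<x<270 and 205<y<270:
        r=fitmask([*w(P,[(-.03,0,0)])[0][:2],P[2]],[(g,d['pixels'].astype(np.float32),box(0,.15,-.045,.045,.006,.051))]);print(d['p'],R@(r.x[:2]-P[:2]),r.x[2]-P[2],r.fun)
save({'pixels':cv2.resize(g['pixels'][180:310,160:320],None,fx=5,fy=4.6,interpolation=cv2.INTER_CUBIC)},'f')
E
```

```text
t: 11.22
eef_pos: [0.4963, -0.1219, 0.1714]
ee_rot: [3.136, 0.005, 2.217]
force: [0.5, -0.8, -0.7]
width: 0.035
head px [(0.96, [332.6, 141.0], array([-0.0524,  0.4464])), (0.82, [266.8, 266.1], array([ 0.1242, -0.0032])), (0.79, [116.3, 206.3], array([-0.2918, -0.1921])), (0.77, [126.6, 162.7], array([-0.4135, -0.0853])), (0.66, [184.6, 125.5], array([-0.4245,  0.1417]))]
0.86 [-0.03057807 -0.0017252 ] 0.00896994748993829 0.05167609453201294
```

View pics/f.png

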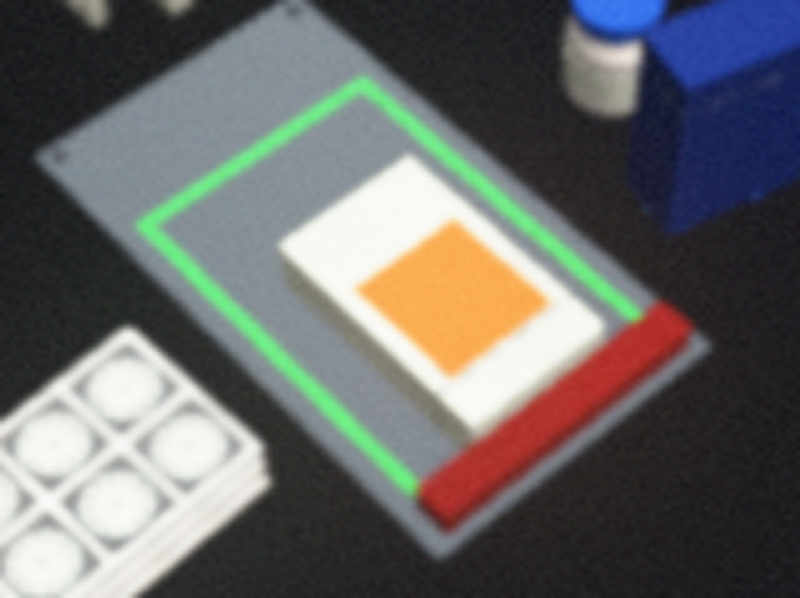

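The head end (540,380) is flush with the bar and square, label up, centred, and the fingers are clear. Handing in.

```bash
python3 -c "
from station import arm
print(arm.job_done())"
```

```text
the job is handed in; nothing more can be done
None
```

The carton toppled over its far foot edge, landed label up inside the outline, and now rests squarely against the red stop bar. I handed the job in at about 11.3 s; the hand-in reports no verdict.

I pushed it high on the label side with two part-open fingers until it fell. Then I pushed it along by its foot until the force rose to about 10 N at the bar, and backed the fingers off and up.

| Last check (scene camera fit) | Measured | Required |
|---|---|---|
| Head end, plate x | about +0.119 m | 0.115 to 0.125 m |
| Sideways offset, both ends | within 2 mm | within 30 mm |
| Yaw to the plate | about 0.01 rad | below 0.08 rad |

- **Second estimate:** the point network put the head at plate x = 0.124 m, 5 mm further than the fit. That is still inside the limit, and about what I expect from its accuracy.
- **Camera coverage:** after the topple the arm blocked the side camera. Its one fit there was unusable, so the lying pose comes from the scene camera alone.
- **Bystanders:** the blue carton, jar and trays show no visible movement in the last picture, but I did not measure them again.

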